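# Dial the code on the yerba caddy

## Robot

A 6-joint arm with a two-finger parallel gripper is mounted at the origin on the work surface. World frame = base frame: x ahead of the robot, y to its left, z up, the work surface at z = 0. Lengths are in mm, angles in rad, forces in N, time in s.
With the tool pointing down it reaches from about 300 to 875 mm from the base axis. Payload 6.4 kg.
Tool frame: the origin (TCP) lies at the centre of the arm's flange, where the gripper is bolted on; the fingertips stand 173 mm ahead of it and the grasp point (between the pads) lies 155 mm ahead of it; z points along the fingers, y is the direction in which the jaws open and shut (so a half turn about z gives the same grasp; the last joint's range is limited). The gripper opens to 85 mm and grips with 20 to 120 N. Pads are 22 mm wide; open, the fingers measure 114 mm over their backs; the gripper's body (76 mm by 85 mm) begins 54 mm behind the grasp point. The pads swing forward as they close: fully open they stand 13 mm farther back than shut.
Start: joints at [-1.543, 0.181, 1.607, -0, 1.354, -0.206], TCP at [133.229, -559.368, 404.688] pointing down, gripper open.
Joint ranges: [-2.99, 2.99], [-0.89, 2.07], [0.3, 2.58], [-1.14, 4.28], [0, 2.63], [-3.12, 3.12]. Speed limits (rad/s): [2.57, 2.57, 3.01, 3.14, 3.14, 3.14].

## Interface

Orientations are given as a 3x3 rotation matrix whose columns are the frame's x, y, z axes.
In Python, from station import robot, viewer gives the robot as it stands. Calls block until the motion is done:
- robot.move_ptp(position, orientation): joint-space move of the TCP to a pose.
- robot.move_linear(position, rot=None, velocity=150, f_stop=None): straight line of the TCP; rot=None keeps the orientation; velocity is the mean speed in mm/s. With f_stop (N) it stops when the force on the tool has changed by that much, and returns True; else False.
- robot.set_joints(angles): joint-space move.
- robot.move_gripper(opening): finger opening in mm; the grip force is fixed at half the most; returns when the fingers have stopped.
- robot.dwell(seconds).
- robot.inverse_kinematics(position, orientation): joint angles nearest the present ones, or None.
- robot.read_state(): the state.
- viewer.get_image(name): name is "scene" or "top" or "wrist"; returns (picture, depth): 384x512x3 uint8, blue, green, red; 384x512 float32, mm along the optical axis (not along the pixel's ray), 0 where there is no reading.
- viewer.camera_info(name): a dict with "intrinsics" (3x3 intrinsics, pixels), "camera_from_world" (4x4, takes a point from world to camera coordinates). Camera axes: x right, y up, looking along -z (the intrinsics and any distortion apply to the point x, -y, -z); pixel columns grow to the right and rows downward; lengths in mm; the calibration is good to about 2 mm. A picture is of the moment at which its call begins: read the wrist's pose just before it. camera_info takes no time and is no camera call; for the wrist camera it gives the pose at the moment of the call.
A pose or a line that the arm cannot do raises robot.MotionError and nothing moves.
- robot.finish_job(): hands the job in, once; it reports no verdict.
The state is a dict: "clock": time; "q": joint angles; "qvel": joint speeds; "joint_efforts": joint torques, N m; "position": TCP position; "eef_rot": TCP orientation; "contact_force": force on the tool from outside, world axes, zero at the start; "moment": the same for the moment, N m; "gripper_width": finger opening in mm.
Only numpy, scipy, OpenCV 4.12 (cv2) and the standard library are available. Lean on these libraries where they do the work, as an engineer would, in place of code of your own. Each camera call takes 0.05 s, during which the arm holds its last target.

## Task

The green yerba caddy on the balcony counter has two combination wheels with dots for numbers: roll its left wheel to 2 and its right wheel to 4 (left and right as seen from the robot), so that those faces point straight up, then let go. Keep off the orange sugar caddy.

Things in the scene. Friction and masses are not known exactly. Their poses are not given: they have to be found in the camera images.
- yerba_caddy: Green box fixed to the counter, 130 (x) x 180 (y) x 70 mm high, with 2 thumbwheels half sunk in its lid. Origin: centre of underside, on the counter; z up, x away from the robot (yaw up to 20 degrees), y left along the row. Axles run along y, 62 mm above the origin; wheels centred at x 0, y +38 (left) and -38 mm (right). Steel hubs, radius 14 mm, beside the wheels at y -64, 0, +64.
- left_wheel (a joint): Left wheel: white drum, radius 30, 34 mm wide; 5 faces with 1 to 5 black dots, 72 degrees apart. Between faces stand grey fins 6 mm thick, drum-wide, reaching 50 mm from the axle: with a face straight up the nearest fins lean 36 degrees to +x and -x. Value in rad: 0 = face 1 up, 1.257 per face (2 = 1.257), growing as the top rolls away (+x). Starts 35 to 70 degrees short of 2: roll away.
- right_wheel (a joint): Right wheel, same build and joint sense as the left: 0 = face 1 up, 3.770 = face 4, 5.027 = face 5. Starts 35 to 70 degrees past 4, near 5: roll its top towards the robot (-x). Both wheels turn smoothly without clicks, need about 1.5 N at a fin, stay where left, and stop at -0.7 and 5.7. A fingertip 34 mm above the axle clears the drum and pushes a fin.
- sugar_caddy: Orange caddy, otherwise the same in shape and size as the green one, with two such wheels; not to be touched. Origin and axes as for the green one. Either caddy may be the left one on the counter.

How it is judged:
By the outcome, as a careful person would: the job done as asked, in the order asked, and still so for the second after the job is handed in, with the robot touching nothing.
It also fails if it takes over 32 s, if anything falls off the work surface, if the arm or the gripper's body presses on something with over 40 N, if the wrist force passes 120 N, or if a joint passes its speed limit or range.

## Working session

There is one attempt and no reset: what is moved stays moved. The work goes in short steps, each a Python script; the robot and the scene stay as the last script left them, time stands still between calls to the robot, and variables do not carry over. Pictures are saved under pics/ and viewed, and the job is handed in when it is done.

```bash
mkdir -p pics; ls
python3 - <<'E'
from station import robot, viewer
import cv2,numpy as np
for n in ("scene","top"):
    p,d=viewer.get_image(n); cv2.imwrite(f"pics/{n}0.png",p); np.save(f"pics/{n}0.npy",d)
    i=viewer.camera_info(n); print(n,i)
print(robot.read_state()["clock"])
E
```

```text
pics
scene {'intrinsics': array([[405.93550412,   0.        , 259.10815713],
       [  0.        , 405.93550412, 187.42770749],
       [  0.        ,   0.        ,   1.        ]]), 'camera_from_world': array([[-2.37802594e-01,  9.71016583e-01,  2.40150520e-02,
         1.62224847e+02],
       [-5.74448569e-01, -1.60533718e-01,  8.02644234e-01,
         2.32804509e+02],
       [ 7.83236087e-01,  1.77075468e-01,  5.95974421e-01,
        -1.22231393e+03],
       [ 0.00000000e+00,  0.00000000e+00,  0.00000000e+00,
         1.00000000e+00]])}
top {'intrinsics': array([[427.39126663,   0.        , 256.70525154],
       [  0.        , 427.39126663, 187.21823874],
       [  0.        ,   0.        ,   1.        ]]), 'camera_from_world': array([[ 2.64670003e-02, -9.99532818e-01,  1.52853905e-02,
        -6.31113427e+01],
       [ 9.88613101e-01,  2.84376033e-02,  1.47768192e-01,
        -5.62919459e+02],
       [-1.48133837e-01,  1.12003565e-02,  9.88903897e-01,
        -8.19586076e+02],
       [ 0.00000000e+00,  0.00000000e+00,  0.00000000e+00,
         1.00000000e+00]])}
0.1
```

View pics/scene0.png

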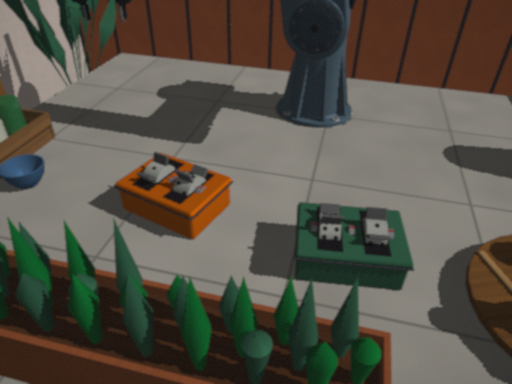

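View pics/top0.png

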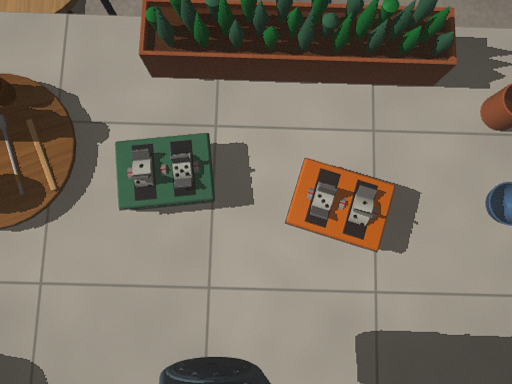

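The top picture shows the green caddy at about (165,172) px, left, and the orange at (340,205). The planter is beyond both. In the scene view, green sits at about (352,245). Next I fit the green lid from both views.

```bash
cat > h.py <<'E'
import numpy as np, cv2
def cam(i):
    K=np.array(i["intrinsics"]);T=np.array(i["camera_from_world"]);return K,T
def ray(i,u,v):
    K,T=cam(i); R=T[:3,:3]; c=-R.T@T[:3,3]
    d=np.stack([(np.asarray(u,float)-K[0,2])/K[0,0],-(np.asarray(v,float)-K[1,2])/K[1,1],-np.ones_like(np.asarray(u,float))],-1)
    return c,d@R
def plane(i,u,v,z):
    c,d=ray(i,u,v); return c+d*((z-c[2])/d[...,2])[...,None]
def cloud(i,depth):
    v,u=np.mgrid[:depth.shape[0],:depth.shape[1]]
    c,d=ray(i,u,v); return c+d*depth[...,None]
def proj(i,P):
    K,T=cam(i); p=np.asarray(P)@T[:3,:3].T+T[:3,3]
    return np.stack([K[0,0]*p[...,0]/-p[...,2]+K[0,2],K[1,1]*-p[...,1]/-p[...,2]+K[1,2]],-1)
def green(img):
    h=cv2.cvtColor(img,cv2.COLOR_BGR2HSV); return cv2.inRange(h,(65,80,30),(95,255,255))
E
python3 - <<'E'
from station import robot, viewer
from h import *
for n,box in (("top",(100,110,230,230)),("scene",(280,190,420,300))):
    p=cv2.imread(f"pics/{n}0.png");d=np.load(f"pics/{n}0.npy");i=viewer.camera_info(n)
    m=green(p);k=np.zeros_like(m);x0,y0,x1,y1=box;k[y0:y1,x0:x1]=255;m&=k
    P=cloud(i,d)
    z=P[...,2][m>0];print(n,np.percentile(z,[2,10,25,50,75,90,98]).round(1))
    lid=((m>0)&(P[...,2]>62)&(P[...,2]<80)).astype(np.uint8)*255
    c=max(cv2.findContours(lid,cv2.RETR_EXTERNAL,cv2.CHAIN_APPROX_NONE)[0],key=cv2.contourArea)
    w=plane(i,c[:,0,0],c[:,0,1],70)[:,:2]
    (cx,cy),s,a=cv2.minAreaRect(w.astype(np.float32)); print(n,"rect",cx,cy,s,a,c[:,0].min(0),c[:,0].max(0))
    h=cv2.convexHull(c);q=cv2.approxPolyDP(h,6,True)[:,0]
    print(q.tolist(),plane(i,q[:,0],q[:,1],70).round(1).tolist())
E
```

```text
top [67.4 68.5 69.4 70.4 71.4 72.2 73.4]
top rect 589.117919921875 135.69699096679688 (132.83148193359375, 181.96328735351562) 7.386641502380371 [116 133] [212 207]
[[206, 134], [210, 199], [119, 206], [116, 142]] [[664.1, 56.2, 70.0], [534.6, 42.7, 70.0], [516.0, 217.3, 70.0], [642.5, 232.6, 70.0]]
scene [ 11.5  22.2  41.2  69.7  70.8  71.8 220.1]
scene rect 597.40869140625 137.01206970214844 (137.1645965576172, 181.1907196044922) 7.540167808532715 [296 203] [411 267]
[[300, 204], [397, 212], [411, 266], [297, 256]] [[544.4, 42.0, 70.0], [520.2, 215.7, 70.0], [650.2, 233.2, 70.0], [675.4, 58.3, 70.0]]
```

Run:
```python
from station import robot, viewer
from h import *
s=robot.read_state();print(s["clock"],np.round(s["eef_rot"],3).tolist())
i=viewer.camera_info("wrist");K,T=cam(i);c=-T[:3,:3].T@T[:3,3]
R=np.array(s["eef_rot"]);print(K, "cam in tool",R.T@(c-np.array(s["position"])),"axes in tool\n",(R.T@T[:3,:3].T).round(3))
a=np.radians(7)
for sg in (1,-1):
    x=sg*np.array([np.cos(a),np.sin(a),0]);z=np.array([0,0,-1.]);Rt=np.stack([x,np.cross(z,x),z],1)
    for p in ([590,135,400],[590,135,270],[540,180,270],[540,135,480]): print(sg,p,np.round(robot.inverse_kinematics(p,Rt),2))
# crop of wheels
p=cv2.imread("pics/top0.png")[125:215,105:225];cv2.imwrite("pics/topcrop.png",cv2.resize(p,None,fx=6,fy=6,interpolation=cv2.INTER_CUBIC))
```

```text
0.1 [[0.973, 0.232, -0.0], [0.232, -0.973, 0.002], [0.0, -0.002, -1.0]]
[[340.9340435    0.         255.89962773]
 [  0.         340.9340435  188.48194762]
 [  0.           0.           1.        ]] cam in tool [70.13881471 -0.08988831 30.65792018] axes in tool
 [[ 0.001  0.962  0.272]
 [ 1.    -0.001  0.   ]
 [ 0.001  0.272 -0.962]]
1 [590, 135, 400] [ 0.03  0.25  1.53 -0.    1.36  1.48]
1 [590, 135, 270] [ 0.03  0.4   1.63 -0.    1.12  1.48]
1 [540, 180, 270] [ 0.11  0.32  1.73 -0.    1.09  1.56]
1 [540, 135, 480] [ 0.03  0.09  1.56 -0.    1.49  1.48]
-1 [590, 135, 400] [ 0.03  0.25  1.53 -0.    1.36 -1.66]
-1 [590, 135, 270] [ 0.03  0.4   1.63 -0.    1.12 -1.66]
-1 [540, 180, 270] [ 0.11  0.32  1.73 -0.    1.09 -1.58]
-1 [540, 135, 480] [ 0.03  0.09  1.56 -0.    1.49 -1.66]
```

View pics/topcrop.png

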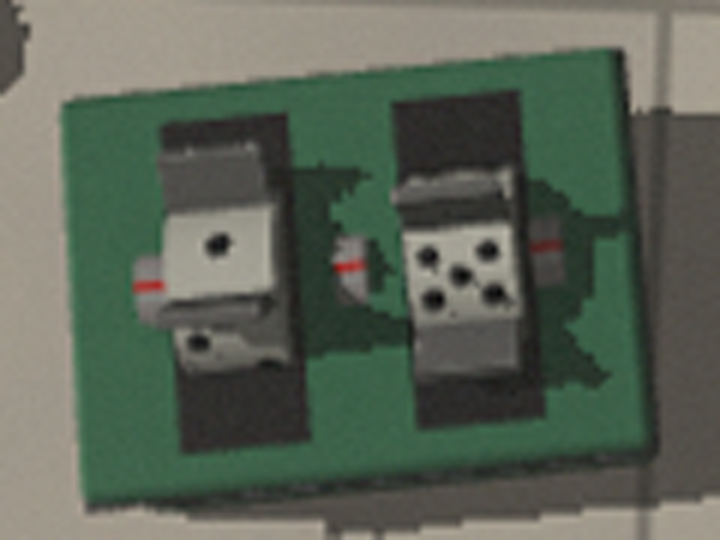

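Run:
```python
from station import robot, viewer
from h import *
a=np.radians(6.8);x=np.array([np.cos(a),np.sin(a),0]);z=np.array([0,0,-1.]);Rt=np.stack([x,np.cross(z,x),z],1)
o=np.array([591,136.,0])
robot.move_ptp(list(o-60*x+[0,0,350]),Rt)
print(robot.read_state()["clock"])
robot.move_gripper(0)
s=robot.read_state();print(s["clock"],s["position"],s["gripper_width"],np.round(s["contact_force"],2),np.round(s["q"],2))
i=viewer.camera_info("wrist")
p,d=viewer.get_image("wrist");cv2.imwrite("pics/w1.png",p);np.savez("pics/w1.npz",d=d,K=i["intrinsics"],T=i["camera_from_world"])
```

```text
2.9083
3.675 [531.41712387 128.90950367 349.99692074] -0.41375571437174474 [0.56 0.46 0.05] [ 0.02  0.17  1.73 -0.    1.24  1.47]
```

View pics/w1.png

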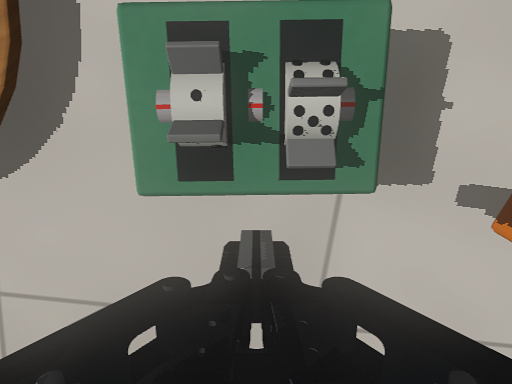

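The wrist view shows the green lid (corners about (120,3), (390,3), (378,193), (138,193)), red hub marks at (165,106), (256,105) and (348,104), and the closed fingertip at (256,232). I'll fit the lid pose, and get the axle from the red marks and the fin angles from depth.

```bash
cat >> h.py <<'E'
def load(f):
    z=np.load(f+".npz");return cv2.imread(f+".png"),z["d"],dict(intrinsics=z["K"],camera_from_world=z["T"])
def pose(p,d,i):
    P=cloud(i,d);m=green(p)
    lid=((m>0)&(P[...,2]>62)&(P[...,2]<80)).astype(np.uint8)*255
    c=max(cv2.findContours(lid,cv2.RETR_EXTERNAL,cv2.CHAIN_APPROX_NONE)[0],key=cv2.contourArea)
    zl=np.median(P[...,2][lid>0])
    w=plane(i,c[:,0,0],c[:,0,1],70)[:,:2]
    (cx,cy),s,a=cv2.minAreaRect(w.astype(np.float32))
    print("lid z",zl,"rect",cx,cy,s,a)
    h=cv2.cvtColor(p,cv2.COLOR_BGR2HSV);r=(cv2.inRange(h,(0,150,80),(5,255,255))|cv2.inRange(h,(174,150,80),(180,255,255)))
    box=cv2.dilate(cv2.fillConvexPoly(np.zeros_like(lid),cv2.convexHull(c),255),np.ones((3,3)));r&=box
    n,_,st,ce=cv2.connectedComponentsWithStats(r)
    for k in range(1,n):
        if st[k,4]>5: print("red",ce[k].round(1),st[k].tolist(),plane(i,*ce[k],76).round(1),P[int(ce[k][1]),int(ce[k][0])].round(1))
    return cx,cy,a
def fins(p,d,i,o,a):
    """o: origin xy, a yaw rad"""
    P=cloud(i,d)-np.array([o[0],o[1],62]);c,s=np.cos(a),np.sin(a)
    X=P[...,0]*c+P[...,1]*s;Y=-P[...,0]*s+P[...,1]*c;Z=P[...,2];R=np.hypot(X,Z);A=np.degrees(np.arctan2(X,Z))
    for n,y in (("left",38),("right",-38)):
        m=(abs(Y-y)<15)&(R>34)&(R<58)&(Z>8)&(d>0)
        print(n,"pts",m.sum(),"ymed",np.median(Y[m]).round(1),"Rmax",np.percentile(R[m],98).round(1))
        H,e=np.histogram(A[m],bins=np.arange(-90,91,4))
        print("  ",[(int(e[k]+2),int(H[k]),int(R[m&(A>=e[k])&(A<e[k+1])].max())) for k in range(len(H)) if H[k]>8])
    return X,Y,Z,R,A
E
python3 - <<'E'
from h import *
p,d,i=load("pics/w1");cx,cy,a=pose(p,d,i)
fins(p,d,i,(cx,cy),np.radians(6.8))
E
```

```text
lid z 70.086950636587 rect 592.4876708984375 137.2068634033203 (132.68551635742188, 181.37796020507812) 7.534406661987305
red [347.1 104.1] [341, 103, 14, 4, 45] [600.5  73.8  76. ] [600.6  74.1  76.5]
red [162.5 106.5] [156, 105, 14, 4, 56] [583.6 200.8  76. ] [584.  200.9  77.2]
red [255.5 105.5] [249, 104, 14, 4, 56] [592.  136.8  76. ] [592.3 137.2  76.8]
left pts 4329 ymed 38.1 Rmax 56.7
   [(-80, 661, 57), (-76, 449, 48), (-72, 25, 38), (-24, 191, 51), (-20, 671, 51), (-16, 98, 47), (44, 817, 50), (48, 408, 50), (52, 72, 49), (76, 111, 51), (80, 824, 57)]
right pts 3916 ymed -38.1 Rmax 56.7
   [(-80, 472, 57), (-76, 9, 51), (-56, 57, 50), (-52, 772, 50), (-48, 224, 49), (12, 413, 51), (16, 321, 51), (20, 141, 51), (72, 21, 39), (76, 560, 51), (80, 924, 57)]
```

```bash
cat >> h.py <<'E'
O=np.array([592.1,137.1]);YAW=np.radians(7.55)
XA=np.array([np.cos(YAW),np.sin(YAW),0]);YA=np.array([-np.sin(YAW),np.cos(YAW),0]);ZD=np.array([0,0,-1.])
RT=np.stack([XA,np.cross(ZD,XA),ZD],1)
def W(x,y,z): return list(np.array([O[0],O[1],0])+x*XA+y*YA+np.array([0,0,z]))
def snap(robot,viewer,f):
    i=viewer.camera_info("wrist");p,d=viewer.get_image("wrist");cv2.imwrite(f+".png",p)
    np.savez(f+".npz",d=d,K=i["intrinsics"],T=i["camera_from_world"])
def finfit(f,show=True):
    p,d,i=load(f);P=cloud(i,d)-np.array([O[0],O[1],62]);X=P@XA;Y=P@YA;Z=P[...,2];R=np.hypot(X,Z);A=np.degrees(np.arctan2(X,Z))
    for n,y in (("left",38),("right",-38)):
        m=(abs(Y-y)<14)&(R>34)&(R<53)&(Z>16)&(abs(A)<72)&(d>0)
        for lo,hi in ((-72,0),(0,72)):
            k=m&(A>lo)&(A<=hi)
            if k.sum()<40: continue
            a0=np.median(A[k]);k&=(abs(A-a0)<12)
            k2=k&(R>35)&(R<48)
            vx,vz,x0,z0=cv2.fitLine(np.stack([X[k2],Z[k2]],1).astype(np.float32),cv2.DIST_HUBER,0,.01,.01).ravel()
            if vz<0:vx,vz=-vx,-vz
            print(n,"med",a0.round(1),"n",k2.sum(),"face lean",np.degrees(np.arctan2(vx,vz)).round(1),"offset",round(x0*vz-z0*vx,1),"center from med",)
E
python3 - <<'E'
from h import *
finfit("pics/w1")
from station import robot,viewer
robot.move_ptp(W(-46,38,330),RT)
robot.move_linear(W(-46,38,270),velocity=100)
print(robot.read_state()["contact_force"])
print(robot.move_linear(W(8,38,270),velocity=45,f_stop=15))
s=robot.read_state();print(s["clock"],s["contact_force"],s["position"],W(8,38,270))
robot.move_linear(W(-4,38,270),velocity=80)
robot.move_linear(W(-60,10,350),velocity=150)
snap(robot,viewer,"pics/w2");print(robot.read_state()["clock"]);finfit("pics/w2")
E
```

```text
left med -18.0 n 423 face lean -21.9 offset 3.3 center from med
left med 46.3 n 808 face lean 50.0 offset -2.8 center from med
right med -50.9 n 708 face lean -55.5 offset 3.4 center from med
right med 14.1 n 297 face lean 16.8 offset -2.9 center from med
[-0.30830398 -0.15159394  0.03192661]
False
6.125 [-0.23337222 -0.20592948 -0.15063309] [595.21669617 175.84157219 270.33174309] [np.float64(595.0377736580563), np.float64(175.8216927049171), np.float64(270.0)]
7.3
left med -35.6 n 638 face lean -40.0 offset 3.5 center from med
left med 28.7 n 590 face lean 32.4 offset -3.0 center from med
right med -51.0 n 717 face lean -55.0 offset 3.1 center from med
right med 14.2 n 292 face lean 17.3 offset -3.3 center from med
```

View pics/w2.png

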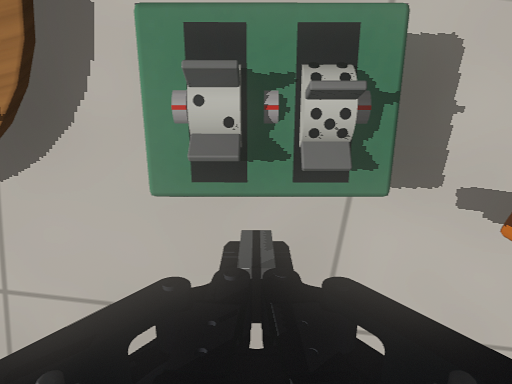

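The second picture shows left-wheel face 2 nearly up, with its dots at (199,100) and (229,122). The fits put it about 3.8° short, with the right wheel unmoved. I'll nudge the left by about 3.3 mm.

Run:
```python
from h import *
from station import robot,viewer
robot.move_ptp(W(-20,38,330),RT)
robot.move_linear(W(-6,38,270),velocity=120)
print(robot.move_linear(W(11.3,38,270),velocity=40,f_stop=15))
robot.dwell(0.1)
s=robot.read_state();print(s["clock"],s["contact_force"],s["position"],W(11.3,38,270))
robot.move_linear(W(-4,38,270),velocity=80)
robot.move_linear(W(-60,0,350),velocity=150)
robot.dwell(0.1)
snap(robot,viewer,"pics/w3");print(robot.read_state()["clock"]);finfit("pics/w3")
```

```text
False
8.975 [-0.3767782   0.34956097  1.19432181] [598.26795828 176.2551478  269.91044841] [np.float64(598.3091645663915), np.float64(176.2552841311038), np.float64(270.0)]
10.3167
left med -31.6 n 599 face lean -35.6 offset 3.2 center from med
left med 32.7 n 623 face lean 36.1 offset -2.8 center from med
right med -51.0 n 719 face lean -55.8 offset 3.6 center from med
right med 14.1 n 297 face lean 16.7 offset -2.8 center from med
```

View pics/w3.png

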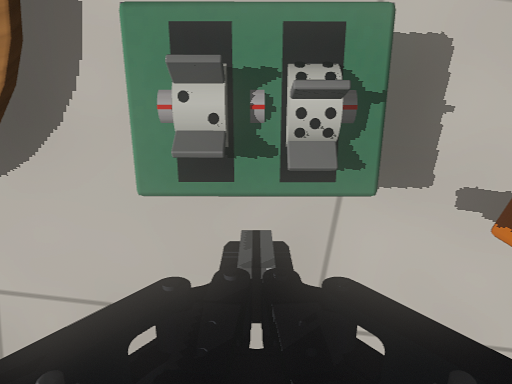

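The left wheel now reads face 2 up: fins at −35.6° and +36.1°, dots at (183,96) and (214,118). Now the right wheel.

Run:
```python
from h import *
from station import robot,viewer
robot.move_ptp(W(46,-38,330),RT)
robot.move_linear(W(46,-38,270),velocity=100)
print(robot.read_state()["contact_force"])
print(robot.move_linear(W(-9.5,-38,270),velocity=45,f_stop=15))
robot.dwell(0.1)
s=robot.read_state();print(s["clock"],s["contact_force"],s["position"],W(-9.5,-38,270))
robot.move_linear(W(5,-38,270),velocity=80)
robot.move_linear(W(0,-38,330),velocity=150)
robot.move_ptp(W(-60,0,350),RT)
robot.dwell(0.1)
snap(robot,viewer,"pics/w4");print(robot.read_state()["clock"]);finfit("pics/w4")
```

```text
[ 0.51554051 -0.98762033  0.63590407]
False
13.0833 [ 0.37299475 -1.13809837  0.19480938] [587.63085469  98.18063697 269.81876996] [np.float64(587.6752304745187), np.float64(98.18122028317985), np.float64(270.0)]
14.5167
left med -31.6 n 607 face lean -36.4 offset 3.8 center from med
left med 32.7 n 647 face lean 36.4 offset -3.0 center from med
right med -27.9 n 566 face lean -31.3 offset 2.8 center from med
right med 36.4 n 699 face lean 39.9 offset -2.8 center from med
```

View pics/w4.png

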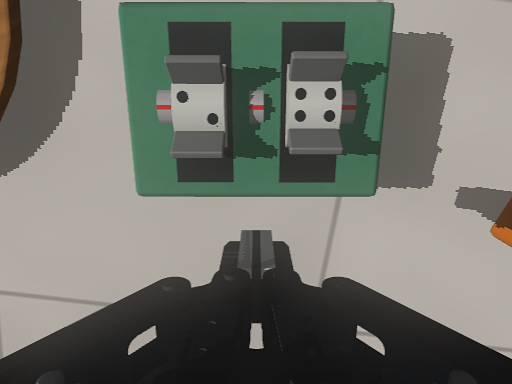

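Face 4 is up on the right wheel, about 4.2° short. I'll nudge it about 3.5 mm further.

Run:
```python
from h import *
from station import robot,viewer
robot.move_ptp(W(5,-38,330),RT)
robot.move_linear(W(5,-38,270),velocity=120)
print(robot.move_linear(W(-13,-38,270),velocity=40,f_stop=15))
robot.dwell(0.1)
s=robot.read_state();print(s["clock"],s["position"],W(-13,-38,270))
robot.move_linear(W(3,-38,270),velocity=80)
robot.move_linear(W(0,-38,330),velocity=150)
robot.move_ptp(W(-60,0,350),RT)
robot.dwell(0.1)
snap(robot,viewer,"pics/w5");print(robot.read_state()["clock"]);finfit("pics/w5")
p,d,i=load("pics/w5");pose(p,d,i)
```

```text
False
16.275 [584.20919192  97.70692513 270.01693119] [np.float64(584.205573450527), np.float64(97.72135058873938), np.float64(270.0)]
17.725
left med -31.5 n 592 face lean -35.3 offset 3.0 center from med
left med 32.7 n 641 face lean 36.1 offset -2.8 center from med
right med -31.8 n 608 face lean -36.1 offset 3.4 center from med
right med 32.5 n 652 face lean 36.6 offset -3.3 center from med
lid z 70.10090869801785 rect 592.7026977539062 137.23324584960938 (132.25726318359375, 181.35926818847656) 7.588051795959473
red [163.5 106.5] [157, 105, 14, 4, 56] [584.  200.6  76. ] [584.3 200.9  76.3]
red [256.6 106.9] [250, 105, 14, 5, 67] [592.2 136.7  76. ] [592.8 137.2  77.5]
red [351.4 106.8] [346, 106, 10, 3, 22] [600.9  71.7  76. ] [601.4  72.4  77.1]
```

View pics/w5.png

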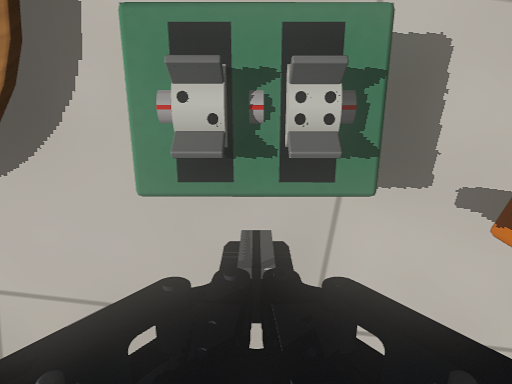

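The picture shows faces 2 (dots at (183,97), (213,119)) and 4 (dots around (315,108)) up, both within about 0.5°. The gripper is clear, so I'm handing in.

```bash
python3 -c "
from station import robot
robot.finish_job();print(robot.read_state()['clock'])"
```

```text
the job is handed in; nothing more can be done
the job is handed in; nothing more can be done
```

The job is handed in at about 17.7 s: the green caddy's left wheel shows 2 straight up and its right wheel shows 4. I rolled the left wheel first, away from the robot, then the right wheel towards it. Each took one push with the closed fingertip and a small correcting nudge.

- **Wheel angles:** the last wrist-camera check put the left fins at −35.3° and +36.1°, and the right fins at −36.1° and +36.6°, against ±36°. Both faces are within about 0.5° of upright.
- **Contact:** the gripper was parked clear of everything at hand-in. The orange caddy was never approached, and none of the pushes tripped the 15 N force stop.
- **Disagreement:** the first fixed-camera views put the caddy's x about 8 mm apart (589 and 597 mm). I settled this with the wrist view: the lid outline gave 592.5 mm and the red hub marks 592.1 mm.

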